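# Index the sample carousel to the next station

## Robot

A 6-joint arm with a two-finger parallel gripper is mounted at the origin on the work surface. World frame = base frame: x ahead of the robot, y to its left, z up, the work surface at z = 0. Lengths are in m, angles in degrees, forces in N, time in s.
With the tool pointing down it reaches from about 0.325 to 0.775 m from the base axis. Payload 5.5 kg.
Tool frame: the origin (TCP) lies at the centre of the arm's flange, where the gripper is bolted on; the fingertips stand 182 mm ahead of it and the grasp point (between the pads) lies 163 mm ahead of it; z points along the fingers, y is the direction in which the jaws open and shut (so a half turn about z gives the same grasp; the last joint's range is limited). The gripper opens to 88 mm and grips with 3 to 60 N. Pads are 20 mm wide; open, the fingers measure 115 mm over their backs; the gripper's body (75 mm by 178 mm) begins 61 mm behind the grasp point.
Start: joints at [-68.337, 5.22, 70.514, -0, 104.267, -3.249], TCP at [0.253, -0.544, 0.405] pointing down, gripper open.
Joint ranges: [-164.24, 164.24], [-49.07, 125.15], [9.68, 141.18], [-86.29, 266.29], [3.28, 154.24], [-151.56, 151.56]. Speed limits (degrees/s): [147.25, 147.25, 172.46, 180, 180, 180].

## Interface

Orientations are given as [roll, pitch, yaw] about the fixed x, y, z axes, in that order (R = Rz(yaw) Ry(pitch) Rx(roll)).
In Python, from station import r gives the robot as it stands. The module is installed in compiled form; this text tells all that it offers. Calls block until the motion is done:
- r.reach(position, orientation): joint-space move of the TCP to a pose.
- r.servo_line(position, rotation=None, speed=0.15): straight line of the TCP; rotation=None keeps the orientation; speed is the mean speed in m/s.
- r.move_joints(angles): joint-space move.
- r.let_go() and r.grab(squeeze=None): open the fingers fully, or close them until they stop; squeeze is the grip in N (None keeps the last).
- r.wait(seconds).
- r.inverse_kinematics(position, orientation): joint angles nearest the present ones, or None.
- r.sense(): the state.
- r.snapshot(name): name is "scene" or "top"; returns a dict with "frame" (480x640x3 uint8, red, green, blue), "fx", "fy", "cx", "cy" (pixels), "dist_coeffs" ([k1, k2, p1, p2, k3] as OpenCV has them; the pictures are not rectified), "R" (3x3) and "t" (3): a world point X has camera coordinates R X + t. Camera axes: x right, y down, z forward; pixel columns grow to the right and rows downward; lengths in m; the calibration is good to about 2 mm. A picture is of the moment at which its call begins. There is no depth.
A pose or a line that the arm cannot do raises r.IKError and nothing moves.
- r.hand_in(): hands the job in, once; it reports no verdict.
The state is a dict: "clock": time; "joints": joint angles; "joint_vel": joint speeds; "joint_torque": joint torques, N m; "tcp_pos": TCP position; "orientation": TCP orientation; "contact_force": force on the tool from outside, world axes, zero at the start; "torque": the same for the moment, N m; "opening": finger opening in m.
Only numpy, scipy, OpenCV 4.12 (cv2) and the standard library are available. Lean on these libraries where they do the work, as an engineer would, in place of code of your own. Each camera call takes 0.05 s, during which the arm holds its last target.

## Task

Move the sample carousel on by one station so that the next cup stands under the dosing spout: pull the black knob up to draw the spring pin, turn the carousel counterclockwise (seen from above), and let the pin drop fully home in the next catch block, feeling for its hole because the blocks are clamped by hand. Handle it gently: never shove or press the pin hard against the disc or its hole, do not turn the carousel backwards or run well past the next block, leave the things standing around it alone, and let go at the end.

Things in the scene. Friction and masses are not known exactly. Their poses are not given: they have to be found in the camera images.
- base: Fixed stand: white foot plate 400 x 310 x 12 mm under a flat aluminium disc of 152 mm radius, its top 27 mm above the bench. Origin: on the carousel's vertical axis at bench height, z up. Six steel catch blocks with holes are clamped on the disc on a circle of 130 mm radius, about 60 degrees apart. The dosing post stands 190 mm from the axis along +x, away from the knob.
- first_hole (a point): Mouth of the hole the pin starts in, 31 mm above the bench. Its block is 34 mm radially, 32 mm along the circle, 4 mm proud of the disc, with a round 12 mm hole in its middle and a 22 mm long ramp at each end that a sliding pin climbs. The next block counterclockwise is alike, but clamped by hand up to 11 degrees nearer or farther than 60 degrees.
- spout (a point): Lower tip of the steel dosing spout, 130 mm above the bench over the circle of cups, 75 mm from the axis on the side of the post; its arm comes from the post (24 mm thick) and everything of it stays below 230 mm. The spout is fixed.
- axis (a point): A point on the carousel's vertical turning axis, on the carousel plate's top face, 48 mm above the bench. The plate has 106 mm radius and carries six open steel cups (44 mm wide, tops 93 mm above the bench, centres 75 mm from the axis) and one lug, midway between two cups, that holds the spring pin 130 mm from the axis.
- carousel (a joint): Angle of the carousel in rad: 0 at the start (pin in its first hole), growing counterclockwise seen from above; the next hole is at 1.05, give or take 0.20. It turns with light friction (about 1 N pushed at the knob, 1 to 3 N more while the pin drags or climbs a ramp), stays where it is left, and locks when the pin drops in.
- plunger (a joint): How far knob and pin are drawn up, in m: 0 = fully home in a hole, 0.006 = pin resting on the bare disc, 0.010 = pin on top of a catch block (just out of its hole), 0.018 = upper stop. A spring pushes the pin down with 3.6 N at 0 and 5.8 N at the stop; let go over a hole it drops by itself.
- knob (a point): Centre of the black knob on the spring pin: upright, round, 26 mm diameter, 30 mm tall (15 mm above and below). With the pin home it is 83 mm above the bench; it rises with the pin and goes round with the carousel, which can be turned by pushing the knob sideways. Below it a 10 mm stem, then a 22 mm wide collar, top 62 mm above the bench. Free space of 50 mm around the knob.
- pin: Steel pin under the knob, 10 mm diameter, round-ended, for 12 mm holes; home, it goes 10 mm below the block's top. Origin: on the pin's axis, at bench height when the pin is home.
- beaker: Bystander: open steel beaker, 72 mm wide, 85 mm tall. Origin: centre of its underside.
- jar: Bystander: glass jar with a steel cap, 84 mm wide, 120 mm tall. Origin: centre of its underside.
- weight: Bystander: small steel balance weight with a waisted knob, 32 mm wide, 42 mm tall. Origin: centre of its underside.

How it is judged:
By the outcome, as a careful person would: the job done as asked, in the order asked, and still so for the second after the job is handed in, with the robot touching nothing.
It also fails if it takes over 54 s, if anything falls off the work surface, if the arm or the gripper's body presses on something with over 40 N, if the wrist force passes 120 N, or if a joint passes its speed limit or range.

## Working session

There is one attempt and no reset: what is moved stays moved. The work goes in short steps, each a Python script; the robot and the scene stay as the last script left them, time stands still between calls to the robot, and variables do not carry over. Pictures are saved under pics/ and viewed, and the job is handed in when it is done.

```bash
mkdir -p pics; python3 - <<'E'
from station import r
import cv2,json
s=r.sense();print(s)
for n in("scene","top"):
    p=r.snapshot(n);cv2.imwrite(f"pics/{n}0.png",p["frame"][:,:,::-1])
    print(n,{k:(v if not hasattr(v,'tolist') else v.tolist()) for k,v in p.items() if k!="frame"})
    import pickle;pickle.dump(p,open(f"pics/{n}0.pkl","wb"))
E
```

```text
{'clock': 0.0, 'joints': array([-6.83385817e+01,  5.26179720e+00,  7.05835141e+01,  1.52128868e-03,
        1.04267365e+02, -3.24804474e+00]), 'joint_vel': array([ 0.16266839, -0.06859567, -0.00996924,  0.08038763, -0.04514411,
       -0.05317921]), 'joint_torque': array([-9.14155066e-05, -4.46458840e+01, -4.06442678e+01,  6.96170563e-02,
        2.94971187e-02, -1.53071846e-04]), 'tcp_pos': array([ 0.25273606, -0.54422225,  0.40350414]), 'orientation': array([-1.79887589e+02, -7.85680476e-03,  2.49098288e+01]), 'contact_force': array([-0.50882638,  0.25759441,  0.05903388]), 'torque': array([-0.01592905, -0.03527103, -0.02171603]), 'opening': 0.08787208033622537}
scene {'fx': 603.0277393692512, 'fy': 603.0277393692512, 'cx': 322.8247439954357, 'cy': 234.41046337442992, 'dist_coeffs': [-0.14120231415388113, 0.0, 0.0, 0.0, 0.0], 'R': [[0.47359300738322535, 0.8807343947787588, 0.004072985564114651], [0.5703950085384005, -0.30318551112284836, -0.7633662817282769], [-0.6710880699224134, 0.3638481437342651, -0.6459530406375833]], 't': [-0.2406506846983747, -0.22382222075187036, 1.5205967047846685]}
top {'fx': 469.394294757163, 'fy': 469.394294757163, 'cx': 324.1138733194193, 'cy': 237.90850857663705, 'dist_coeffs': [-0.10939311398635071, 0.0, 0.0, 0.0, 0.0], 'R': [[-0.028763509528688547, -0.9994514512078921, 0.01641515147756534], [-0.9944454514306791, 0.026948365357715092, -0.10174492485318179], [0.10124675129813075, -0.019250513836920648, -0.994675079143229]], 't': [-0.007828041632523756, 0.5653804285720065, 0.8339356064775477]}
```

View pics/scene0.png

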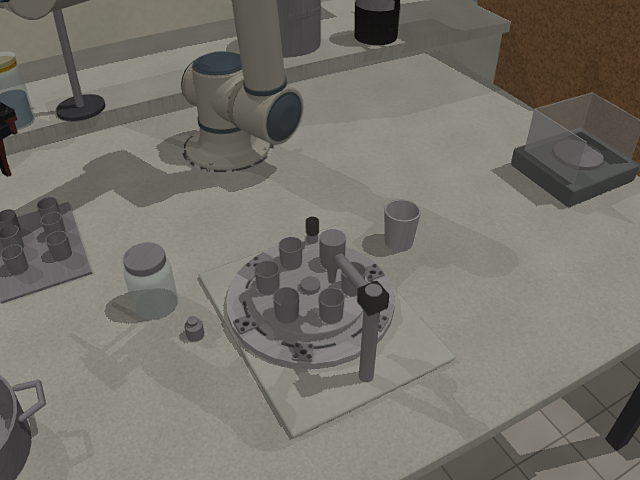

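View pics/top0.png

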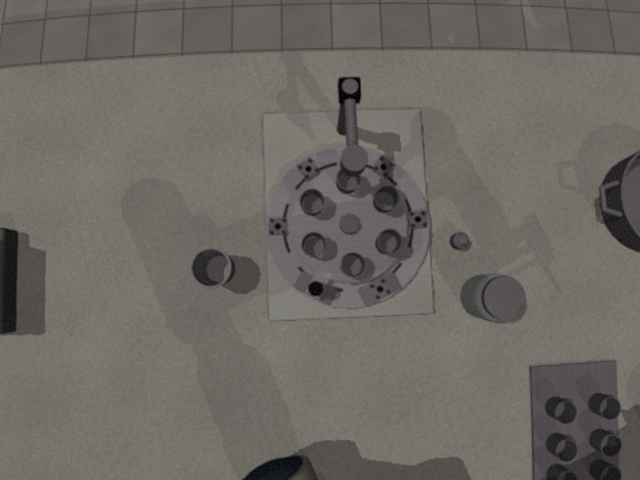

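```bash
cat > h.py <<'E'
import numpy as np,cv2,pickle
def ray(p,uv):
    K=np.array([[p["fx"],0,p["cx"]],[0,p["fy"],p["cy"]],[0,0,1]])
    n=cv2.undistortPoints(np.array([[uv]],float),K,np.array(p["dist_coeffs"]))[0,0]
    R=np.array(p["R"]);t=np.array(p["t"])
    return -R.T@t, R.T@np.array([n[0],n[1],1])
def atz(p,uv,z):
    c,d=ray(p,uv);return c+d*(z-c[2])/d[2]
def proj(p,X):
    K=np.array([[p["fx"],0,p["cx"]],[0,p["fy"],p["cy"]],[0,0,1]])
    R=np.array(p["R"]);t=np.array(p["t"])
    return cv2.projectPoints(np.atleast_2d(np.array(X,float)),cv2.Rodrigues(R)[0],t,K,np.array(p["dist_coeffs"]))[0][:,0]
E
python3 - <<'E'
import pickle,cv2
p=pickle.load(open("pics/top0.pkl","rb"));f=p["frame"][:,:,::-1]
cv2.imwrite("pics/topc.png",cv2.resize(f[140:320,250:450],None,fx=4,fy=3.333*1.2/1.2 if 0 else 4,interpolation=cv2.INTER_CUBIC)[:600] if 0 else cv2.resize(cv2.convertScaleAbs(f[150:300,260:440],alpha=1.6),None,fx=4,fy=4,interpolation=cv2.INTER_CUBIC))
p=pickle.load(open("pics/scene0.pkl","rb"));f=p["frame"][:,:,::-1]
cv2.imwrite("pics/scenec.png",cv2.resize(cv2.convertScaleAbs(f[210:360,220:420],alpha=1.4),None,fx=4,fy=4,interpolation=cv2.INTER_CUBIC))
E
```

```text
(no output)
```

View pics/topc.png

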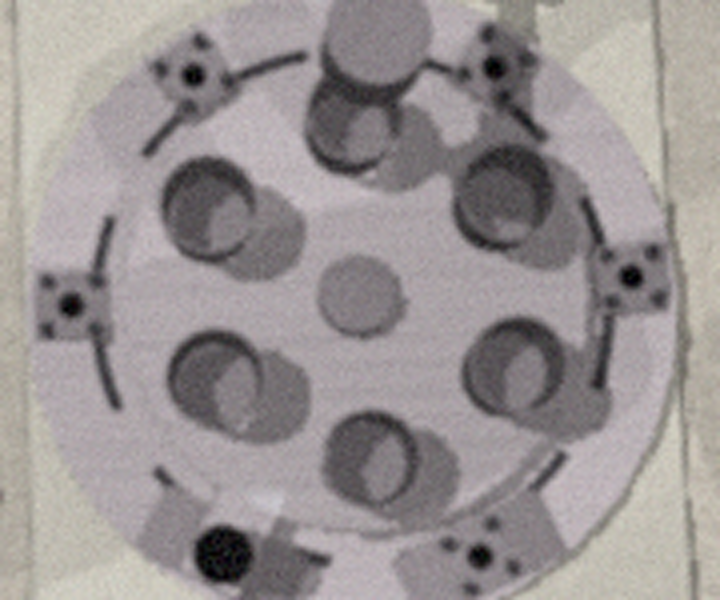

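View pics/scenec.png

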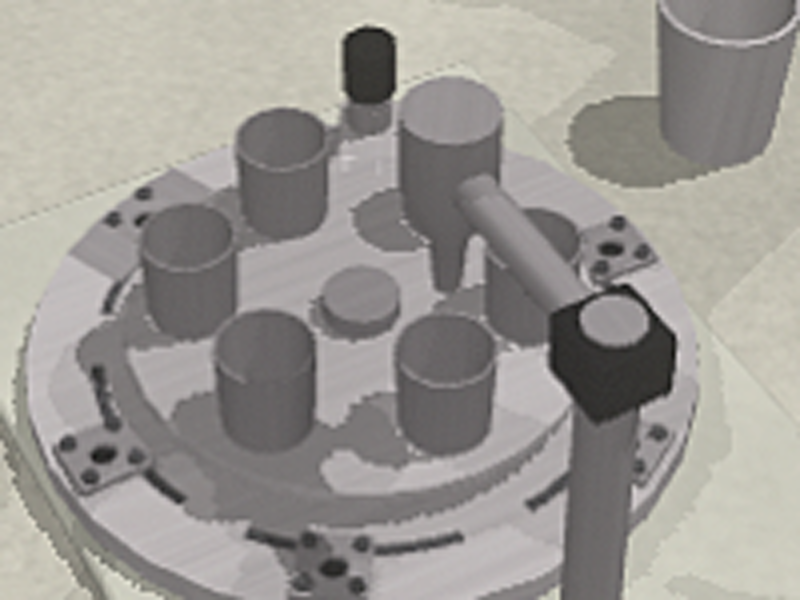

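```bash
python3 - <<'E'
from h import *
from scipy.optimize import least_squares
p=pickle.load(open("pics/top0.pkl","rb"));s=pickle.load(open("pics/scene0.pkl","rb"))
f=lambda x,y,o:((x+.5)/4-.5+o[0],(y+.5)/4-.5+o[1])
H=np.array([atz(p,f(x,y,(260,150)),.031)[:2] for x,y in[(193,74),(494,67),(631,276),(480,556),(70,305)]])
r=least_squares(lambda c:np.hypot(*(H-c).T)-.130,H.mean(0));c=r.x
print("c",c,"res",r.fun)
a=np.degrees(np.arctan2(*(H-c).T[::-1]));print("hole ang",a)
kt=atz(p,f(223,554,(260,150)),.0965);print("knob top cam",kt,np.hypot(*(kt[:2]-c)))
ka=np.degrees(np.arctan2(*(kt[:2]-c)[::-1]));print("knob ang",ka,"next-",(a[3]-ka)%360)
# scene cam knob centre
ks=atz(s,f(369,66,(220,210)),.083);print("scene knob",ks,np.hypot(*(ks[:2]-c)),np.degrees(np.arctan2(*(ks[:2]-c)[::-1])))
sh=[f(104,454,(220,210)),f(333,567,(220,210)),f(612,249,(220,210))]
for q in sh:
  X=atz(s,q,.031);print("scene hole",X,np.hypot(*(X[:2]-c)),np.degrees(np.arctan2(*(X[:2]-c)[::-1])))
print("axis top",atz(p,f(361,296,(260,150)),.055))
print("spout post",atz(p,(350,88),.22), "beaker",atz(p,(212,267),.085),"jar",atz(p,(503,297),.12),"weight",atz(p,(460,240),.04))
E
```

```text
c [ 0.58724801 -0.0678483 ] res [ 8.19654031e-05 -1.34051482e-04  1.12161445e-04 -4.04920418e-05
 -2.20727251e-05]
hole ang [  32.97438856  -32.73207285  -86.14275022 -155.35735097   89.10129098]
knob top cam [ 0.47385418 -0.00522389  0.0965    ] 0.1295375554902302
knob ang 151.08929039432874 next- 53.553358633017524
scene knob [ 0.4730734  -0.00519064  0.083     ] 0.1302375759520673 151.24254647353766
scene hole [ 0.5956834  -0.19759516  0.031     ] 0.1300207788693823 -86.280197927134
scene hole [ 0.69636023 -0.13847932  0.031     ] 0.12997775366014364 -32.91597326553059
scene hole [0.58973246 0.061846   0.031     ] 0.12971809289338007 88.9025681386124
axis top [ 0.58672951 -0.06995933  0.055     ]
spout post [ 0.7698965  -0.06514303  0.22      ] beaker [0.5143874 0.170805  0.085    ] jar [ 0.44889799 -0.31634735  0.12      ] weight [ 0.55317341 -0.27320439  0.04      ]
```

```bash
cat >> h.py <<'E'
C=np.array([0.58725,-0.06785]);TH0=151.15;RP=0.130
def pose(th,z,dt=0.0,R=RP):
    """TCP pose with grasp point over pin circle at angle th (deg), shifted tangentially ccw by dt"""
    a=np.radians(th);e=np.array([np.cos(a),np.sin(a)]);t=np.array([-e[1],e[0]])
    q=C+R*e+dt*t
    return [q[0],q[1],z],[180.,0.,th-180.]
def te(th):
    a=np.radians(th);return np.array([-np.sin(a),np.cos(a)]),np.array([np.cos(a),np.sin(a)])
def show(r,th,tag=""):
    s=r.sense();t,e=te(th);f=s["contact_force"]
    p=s["tcp_pos"][:2]-C
    print(tag,"t%.2f z%.4f ang%.2f r%.4f | Ft%.2f Fr%.2f Fz%.2f open%.4f"%(s["clock"],s["tcp_pos"][2],np.degrees(np.arctan2(p[1],p[0]))%360,np.hypot(*p),f[:2]@t,f[:2]@e,f[2],s["opening"]))
    return s
E
python3 - <<'E'
from h import *
from station import r
for th in(151.15,180,205): print(th,r.inverse_kinematics(*pose(th,.26)))
q=pose(TH0,.35);r.reach(*q);r.wait(.3);s=show(r,TH0);print(s["tcp_pos"],q,s["orientation"],s["joints"])
q=pose(TH0,.255);r.servo_line(q[0],q[1],speed=.08);r.wait(.3);s=show(r,TH0);print(s["tcp_pos"],q)
for n in("scene","top"):
    p=r.snapshot(n);cv2.imwrite(f"pics/{n}1.png",cv2.resize(p["frame"][180:330,220:420] if n=="scene" else p["frame"][190:340,230:430],None,fx=4,fy=4)[:,:,::-1])
E
```

```text
151.15 [-4.73845918e+00 -1.35213651e+01  1.03032227e+02 -2.54444375e-14
  9.04891382e+01  1.14111541e+02]
180 [-1.26584060e+01 -1.53749956e+01  1.04577904e+02 -2.54444375e-14
  9.07970914e+01  7.73415940e+01]
205 [-1.86766747e+01 -1.15837222e+01  1.01375226e+02 -2.54444375e-14
  9.02084965e+01  4.63233253e+01]
 t2.50 z0.3500 ang151.27 r0.1298 | Ft-1.09 Fr-0.10 Fz0.36 open0.0880
[ 0.47344928 -0.00546945  0.35000112] ([np.float64(0.473384828185507), np.float64(-0.005122632387003778), 0.35], [180.0, 0.0, -28.849999999999994]) [ 1.79996901e+02  9.15465025e-04 -2.88853550e+01] [-4.77887553e+00 -1.47044992e+01  9.48870528e+01 -2.49104847e-03
  9.98195476e+01  1.14106055e+02]
 t4.13 z0.2553 ang151.14 r0.1300 | Ft0.39 Fr-0.46 Fz-0.24 open0.0878
[ 0.47343621 -0.00512193  0.25525819] ([np.float64(0.473384828185507), np.float64(-0.005122632387003778), 0.255], [180.0, 0.0, -28.849999999999994])
```

View pics/scene1.png

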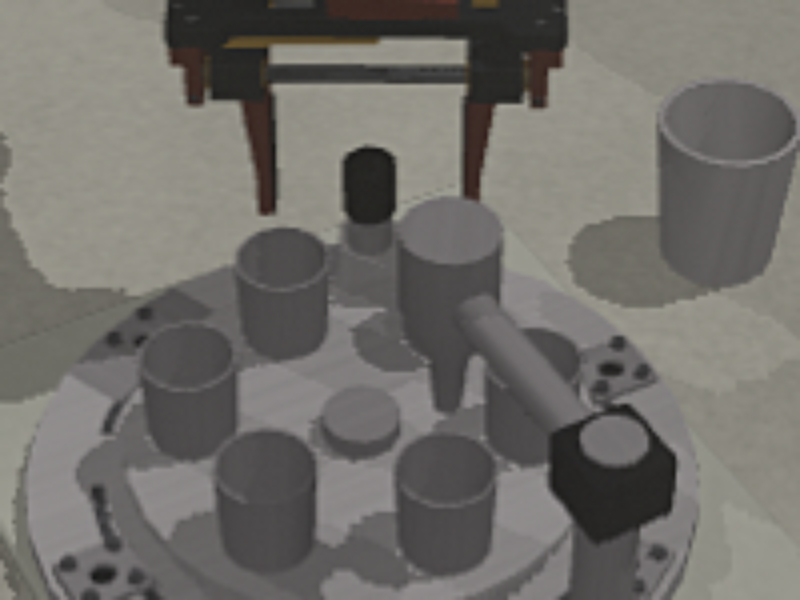

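View pics/top1.png

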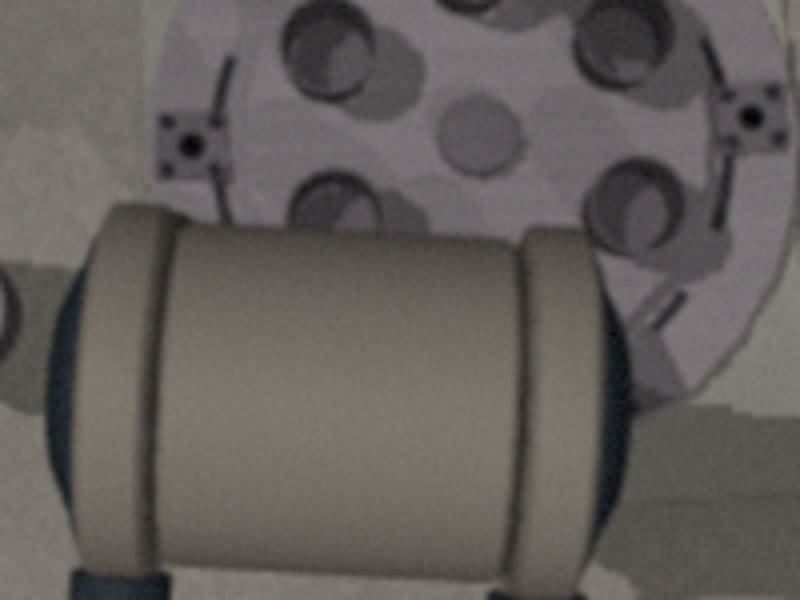

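```bash
cat >> h.py <<'E'
def favg(r,th,n=8,tag=None):
    F=[]
    for i in range(n):
        r.wait(.02);F.append(r.sense()["contact_force"])
    F=np.mean(F,0);t,e=te(th);v=np.array([F[:2]@t,F[:2]@e,F[2]])
    if tag is not None: print(tag,"Favg t/r/z",v.round(2))
    return v
E
python3 - <<'E'
from h import *
from station import r
q=pose(TH0,.251);r.servo_line(q[0],q[1],speed=.05)
favg(r,TH0,10,"free");show(r,TH0)
r.grab(4);favg(r,TH0,10,"grab4");show(r,TH0)
E
```

```text
free Favg t/r/z [-0.28 -0.04 -0.14]
 t4.65 z0.2510 ang151.16 r0.1300 | Ft-0.19 Fr-0.82 Fz-0.33 open0.0880
grab4 Favg t/r/z [-0.12 -0.13  0.1 ]
 t5.79 z0.2510 ang151.14 r0.1300 | Ft0.02 Fr0.15 Fz-0.95 open0.0259
```

```bash
python3 - <<'E'
from h import *
from station import r
r.grab(25);f=favg(r,TH0,6,"grab25")
for dz in(.004,.008,.0115,.014):
    q=pose(TH0,.251+dz);r.servo_line(q[0],q[1],speed=.03);f=favg(r,TH0,4,dz)
    if abs(f[2])>12 or np.hypot(*f[:2])>8: print("STOP");break
show(r,TH0)
p=r.snapshot("scene");cv2.imwrite("pics/scene2.png",cv2.resize(p["frame"][180:330,220:420],None,fx=4,fy=4)[:,:,::-1])
E
```

```text
grab25 Favg t/r/z [ 0.14 -0.08 -0.03]
0.004 Favg t/r/z [-0.46 -1.8  -4.6 ]
0.008 Favg t/r/z [-0.08 -2.02 -5.89]
0.0115 Favg t/r/z [-0.06 -1.74 -6.11]
0.014 Favg t/r/z [ 0.44 -1.74 -6.57]
 t7.46 z0.2649 ang151.16 r0.1300 | Ft0.67 Fr-1.36 Fz-6.38 open0.0253
```

View pics/scene2.png

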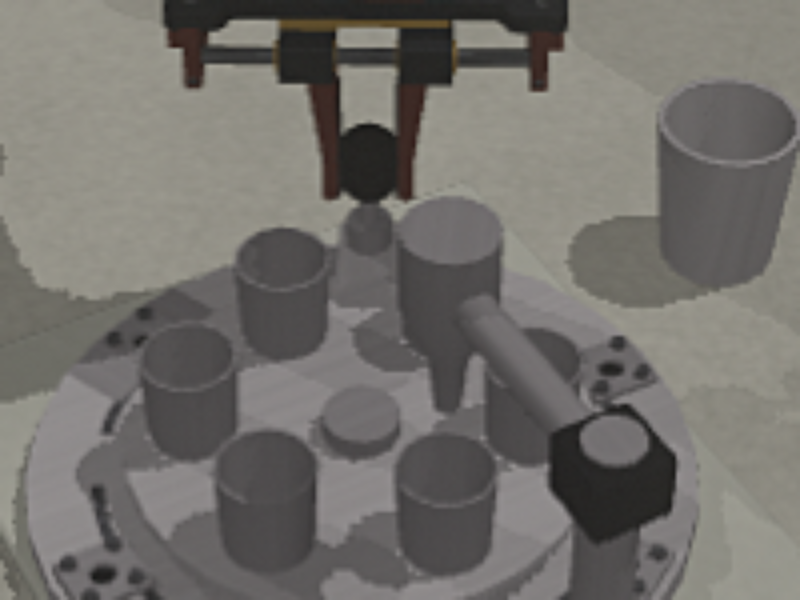

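```bash
python3 - <<'E'
from h import *
from station import r
R=.1297
for d in list(range(4,49,4))+[49.5]:
    q=pose(TH0+d,.265,R=R);r.servo_line(q[0],q[1],speed=.05)
    f=favg(r,TH0+d,3,d)
    if abs(f[2])>14 or abs(f[0])>8 or abs(f[1])>10: print("STOP");break
    R+=np.clip(.00006*f[1],-.0003,.0003)
print(R);show(r,TH0+d)
for n in("scene","top"):
    p=r.snapshot(n);cv2.imwrite(f"pics/{n}3.png",cv2.resize(p["frame"][180:330,220:420] if n=="scene" else p["frame"][190:340,230:430],None,fx=4,fy=4)[:,:,::-1])
E
```

```text
4 Favg t/r/z [ 0.02  0.43 -6.06]
8 Favg t/r/z [ 0.86  1.23 -5.97]
12 Favg t/r/z [ 0.12  2.5  -6.1 ]
16 Favg t/r/z [ 0.74  2.33 -6.03]
20 Favg t/r/z [ 0.37  2.56 -5.6 ]
24 Favg t/r/z [ 0.31  1.48 -6.63]
28 Favg t/r/z [-0.02  1.36 -6.48]
32 Favg t/r/z [ 0.17  0.29 -5.94]
36 Favg t/r/z [ 0.3  -0.36 -6.01]
40 Favg t/r/z [ 0.75  0.5  -5.74]
44 Favg t/r/z [ 0.18 -0.22 -6.38]
48 Favg t/r/z [ 0.23 -0.36 -5.82]
49.5 Favg t/r/z [ 0.2   0.03 -5.92]
0.13040652701558908
 t12.41 z0.2651 ang200.60 r0.1304 | Ft0.25 Fr0.76 Fz-6.14 open0.0255
```

View pics/scene3.png

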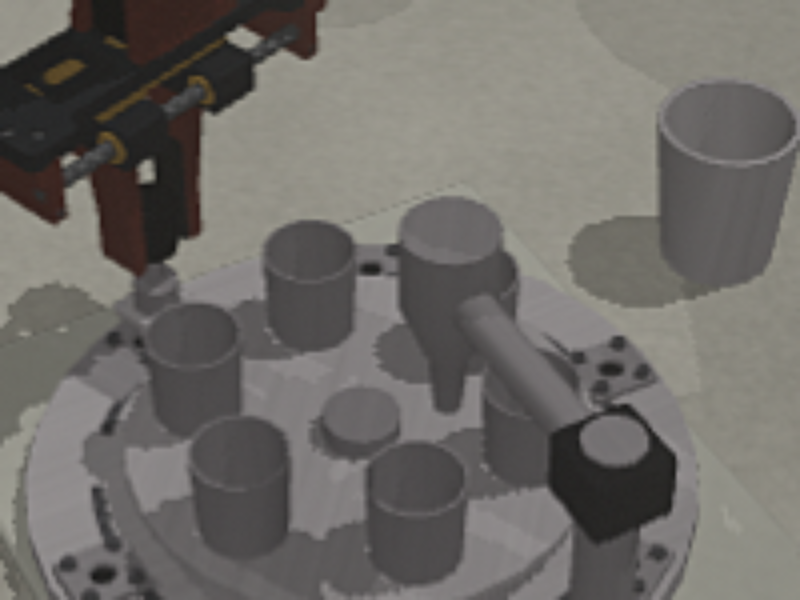

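```bash
python3 - <<'E'
from h import *
from station import r
th=TH0+49.5;R=.1304
for z in(.264,.263,.2625,.262,.2615,.261,.2605):
    q=pose(th,z,R=R);r.servo_line(q[0],q[1],speed=.02);f=favg(r,th,5,z)
    if f[2]>-3.5: break
show(r,th)
E
```

```text
0.264 Favg t/r/z [-0.36 -0.66 -5.88]
0.263 Favg t/r/z [-0.84 -0.59 -6.  ]
0.2625 Favg t/r/z [-0.72 -0.69 -5.83]
0.262 Favg t/r/z [-1.32 -0.73 -5.85]
0.2615 Favg t/r/z [-1.17 -0.76 -5.72]
0.261 Favg t/r/z [-1.06 -0.8  -5.09]
0.2605 Favg t/r/z [-1.83 -0.25 -3.54]
 t14.84 z0.2607 ang200.65 r0.1304 | Ft-1.49 Fr0.07 Fz-2.58 open0.0257
```

```bash
python3 - <<'E'
from h import *
from station import r
th=TH0+49.5;R=.1304
r.let_go();favg(r,th,5,"released")
q=pose(th,.2565,R=R);r.servo_line(q[0],q[1],speed=.04)
q=pose(th,.2565,.029,R=R);r.servo_line(q[0],q[1],speed=.05)
favg(r,th,8,"near");show(r,th)
for n in("scene","top"):
    p=r.snapshot(n);cv2.imwrite(f"pics/{n}4.png",cv2.resize(p["frame"][180:330,220:420] if n=="scene" else p["frame"][190:340,230:430],None,fx=4,fy=4)[:,:,::-1])
E
```

```text
released Favg t/r/z [-0.04  0.04  0.4 ]
near Favg t/r/z [-0.03  0.03 -0.15]
 t17.10 z0.2565 ang213.12 r0.1335 | Ft0.07 Fr-0.27 Fz-0.71 open0.0879
```

View pics/scene4.png

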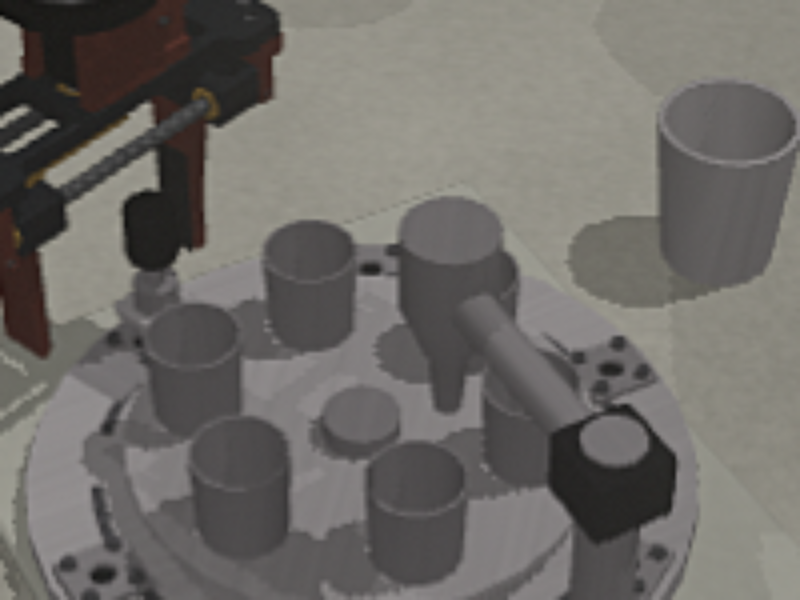

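```bash
python3 - <<'E'
from h import *
from station import r
R=.1304
d=49.5
while d<54.6:
    d+=.2 
    th=TH0+d
    q=pose(th,.2565,.029,R=R);r.servo_line(q[0],q[1],speed=.012);f=favg(r,th,5)
    print("%.2f"%d,f.round(2),end="; ")
    if f[0]<-4.5: print("STOP");break
show(r,th)
p=r.snapshot("scene");cv2.imwrite("pics/scene5.png",cv2.resize(p["frame"][180:330,220:420],None,fx=4,fy=4)[:,:,::-1])
E
```

```text
49.70 [ 0.16 -0.21  0.06]; 49.90 [-0.4  -0.26 -0.14]; 50.10 [-0.05 -0.37  0.25]; 50.30 [-0.22  0.5  -0.13]; 50.50 [-2.87  0.11  0.42]; 50.70 [-4.13 -0.58  0.66]; 50.90 [-3.31 -0.36  0.49]; 51.10 [-2.31 -0.4  -0.2 ]; 51.30 [-1.6   0.07 -0.46]; 51.50 [-1.02 -0.29 -1.22]; 51.70 [-1.44  0.05 -0.97]; 51.90 [-1.14  0.34 -0.77]; 52.10 [-0.54  0.28 -0.76]; 52.30 [ 0.07  0.14 -0.29]; 52.50 [ 0.39  0.3  -0.26]; 52.70 [ 0.27 -0.12 -0.14]; 52.90 [-0.25 -0.32 -0.09]; 53.10 [ 0.04 -0.44 -0.32]; 53.30 [-0.14 -0.36  0.09]; 53.50 [-0.04 -0.41 -0.04]; 53.70 [0.05 0.08 0.01]; 53.90 [ 0.05  0.07 -0.31]; 54.10 [-0.18 -0.09  0.36]; 54.30 [-0.54  0.19 -0.28]; 54.50 [-0.47  0.39  0.29]; 54.70 [-1.    0.06 -0.35];  t25.87 z0.2565 ang218.40 r0.1336 | Ft-1.09 Fr0.16 Fz-0.40 open0.0879
```

View pics/scene5.png

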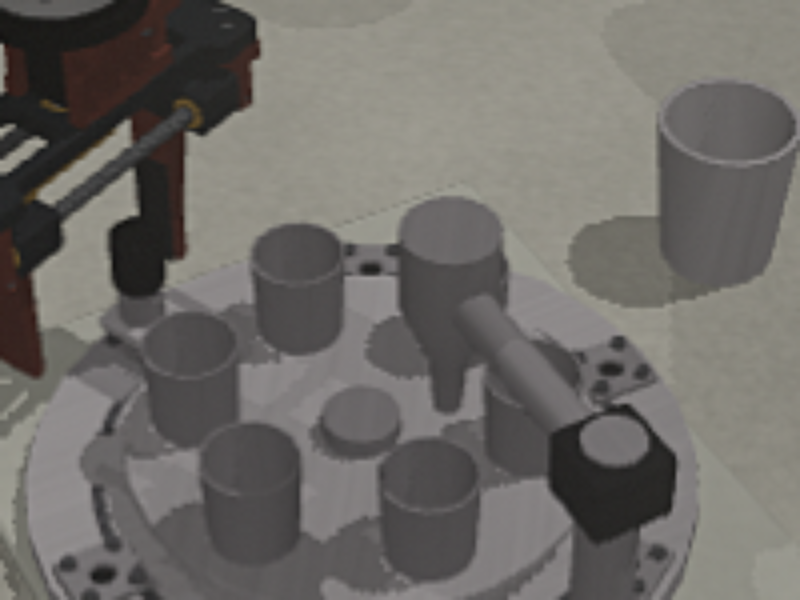

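```bash
python3 - <<'E'
from h import *
from station import r
th=TH0+54.7
q=pose(th,.2565,.0,R=.1304);r.servo_line(q[0],q[1],speed=.06)
favg(r,th,8,"free");
q=pose(th,.2565,.0,R=.1304);q[0][2]=.38;r.servo_line(q[0],q[1],speed=.12)
r.reach([.30,-.30,.42],[180,0,25]);show(r,th)
for n in("scene","top"):
    p=r.snapshot(n);pickle.dump(p,open(f"pics/{n}6.pkl","wb"))
    img=p["frame"][:,:,::-1].copy()
    o=(220,180) if n=="scene" else (240,160)
    im=cv2.resize(img[o[1]:o[1]+150,o[0]:o[0]+200],None,fx=4,fy=4,interpolation=cv2.INTER_CUBIC)
    cv2.imwrite(f"pics/{n}6.png",im)
    a=np.radians(TH0+53.5);k=C+.13*np.array([np.cos(a),np.sin(a)])
    for dz in(0,.004,.006,.010): print(n,dz,proj(p,[[*k,.068+dz],[*k,.083+dz],[*k,.098+dz]]).round(1).tolist())
    g=p["frame"].max(2); x0,y0=[int(v) for v in proj(p,[[*k,.083]])[0]]
    m=np.zeros_like(g);m[y0-18:y0+18,x0-14:x0+14]=(g[y0-18:y0+18,x0-14:x0+14]<45)
    ys,xs=np.nonzero(m);print(len(xs),xs.mean(),ys.mean(),ys.min(),ys.max(),xs.min(),xs.max())
p=pickle.load(open("pics/scene0.pkl","rb"));a=np.radians(TH0);k=C+.13*np.array([np.cos(a),np.sin(a)])
g=p["frame"].max(2); x0,y0=[int(v) for v in proj(p,[[*k,.083]])[0]];print("start ref",proj(p,[[*k,.083]]))
m=np.zeros_like(g);m[y0-18:y0+18,x0-14:x0+14]=(g[y0-18:y0+18,x0-14:x0+14]<45)
ys,xs=np.nonzero(m);print(len(xs),xs.mean(),ys.mean(),ys.min(),ys.max())
E
```

```text
free Favg t/r/z [ 0.27 -0.05 -0.12]
 t28.84 z0.4195 ang218.95 r0.3688 | Ft0.88 Fr-0.29 Fz-0.77 open0.0878
scene 0 [[255.1, 249.9], [254.5, 243.9], [254.0, 237.7]]
scene 0.004 [[255.0, 248.3], [254.4, 242.2], [253.8, 236.0]]
scene 0.006 [[254.9, 247.5], [254.3, 241.4], [253.7, 235.2]]
scene 0.01 [[254.7, 245.9], [254.2, 239.7], [253.6, 233.5]]
222 253.92342342342343 243.95495495495496 235 253 248 260
top 0 [[382.5, 288.8], [383.7, 288.8], [385.0, 288.9]]
top 0.004 [[382.8, 288.8], [384.0, 288.8], [385.3, 288.9]]
top 0.006 [[383.0, 288.8], [384.2, 288.8], [385.5, 288.9]]
top 0.01 [[383.3, 288.8], [384.6, 288.8], [385.9, 288.9]]
190 384.9315789473684 288.57894736842104 282 296 377 393
start ref [[311.98220884 226.20617337]]
212 312.0518867924528 225.95283018867926 217 235
```

View pics/scene6.png

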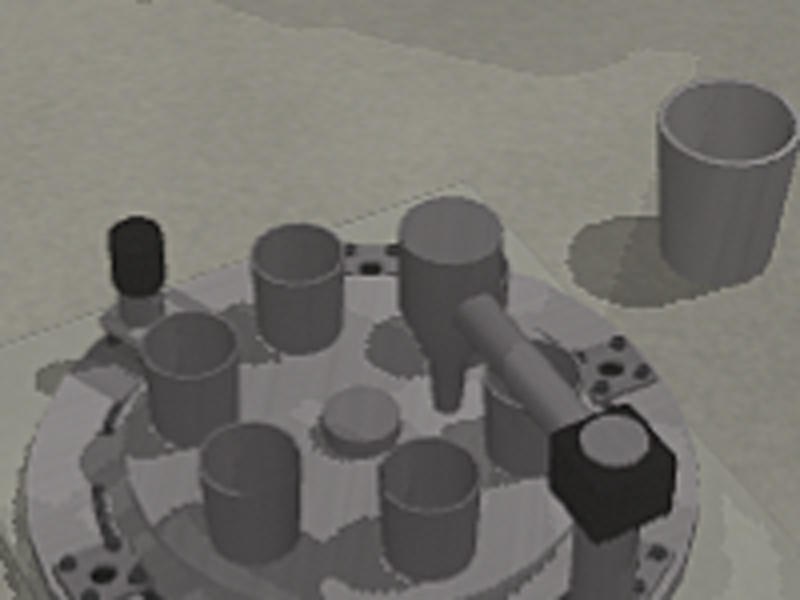

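View pics/top6.png

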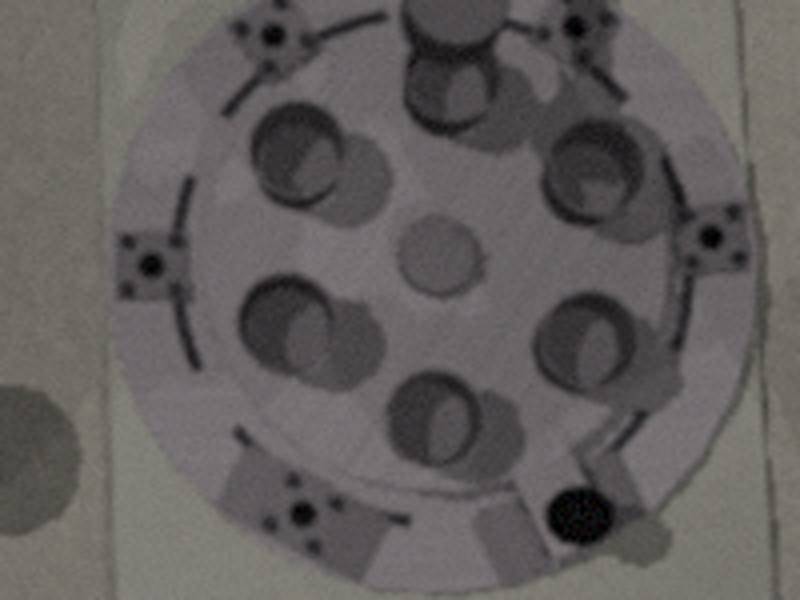

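```bash
python3 - <<'E'
from h import *
from scipy.optimize import least_squares
def cen(p,k):
    g=p["frame"].max(2).astype(float);x0,y0=[int(v) for v in proj(p,[[*k,.083]])[0]]
    w=np.zeros_like(g);s=np.s_[y0-14:y0+15,x0-12:x0+13];w[s]=np.clip(70-g[s],0,45)
    w[g>62]=0
    Y,X=np.mgrid[:480,:640];return np.array([(w*X).sum(),(w*Y).sum()])/w.sum()
K=lambda th:C+.13*np.array([np.cos(np.radians(th)),np.sin(np.radians(th))])
P={n:[pickle.load(open(f"pics/{n}{i}.pkl","rb")) for i in(0,6)] for n in("scene","top")}
c={n:[cen(P[n][0],K(TH0)),cen(P[n][1],K(TH0+53.5))] for n in P};print(c)
zz={"scene":.083,"top":.0965}
b={n:c[n][0]-proj(P[n][0],[[*K(TH0),zz[n]]])[0] for n in P};print(b)
f=lambda v:np.r_[[proj(P[n][1],[[*K(TH0+v[0]),zz[n]+v[1]/1000]])[0]+b[n]-c[n][1] for n in P]].ravel()
for nm,g in(("both",f),("scene",lambda v:f(v)[:2])):
    s=least_squares(g,[53.5,0.]);print(nm,"angle,height mm",s.x,s.fun)
E
```

```text
{'scene': [array([311.96587537, 226.01305638]), array([253.90158266, 244.03165315])], 'top': [array([315.88309971, 288.54773869]), array([385.10368272, 288.50322946])]}
{'scene': array([-0.01633347, -0.19311699]), 'top': array([0.56082764, 0.1403057 ])}
both angle,height mm [53.70179072 -0.71481604] [0.48780505 0.0619505  0.49230533 0.37204647]
scene angle,height mm [54.2503957   0.30690661] [ 8.52651283e-14 -5.96855898e-13]
```

```bash
python3 -c "
from station import r
r.wait(.3);s=r.sense();print(s['clock'],s['contact_force']);print(r.hand_in())"
```

```text
29.2417 [-0.24673059  0.7546211  -0.70107946]
the job is handed in; nothing more can be done
None
```

The carousel is on by one station with the pin home in the next catch block, and I handed the job in at about 29 s; no verdict came back.

**What I did:**
1. I gripped the knob and drew the pin up 14 mm.
2. I carried it 49.5° counterclockwise, lowered it until the pin rested on the next block, and let go.
3. I pushed the knob with one open finger in steps of about 0.45 mm. The push reached at most about 4 N, then fell to zero as the pin dropped in. I kept stepping forward after that until the finger just met the knob again, at about 1 N.
4. I backed off, lifted clear and moved away with the gripper open.

**Last checks:**
- **Angle:** the carousel had turned 53.7° by both cameras together and 54.3° by the scene camera alone. I had measured the hole at 53.5° beforehand.
- **Pin height:** -0.7 mm (both cameras) and +0.3 mm (scene camera alone) against the home height, so the two fits differ by about 1 mm. Resting on the block would be +10 mm. I did not press on the knob to confirm it further.
- **Surroundings:** the beaker stands where it was in the last scene picture. I did not look at the jar and the weight again, but the arm passed well clear of both. The force reading with the arm clear was at noise level, about 1 N.

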